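Tip the worn gear out of its bench skip

TASK

Two small wheeled skips stand side by side on the step, each with its open front towards the drain tray. Lift the rear handle bar of the skip that carries the toothed gear until the gear slides out over the wheels into the tray, then lower the skip gently back onto its feet and let go. Do not touch the gear with the gripper, and leave the other skip, the one with the plain bearing ring, standing as it is.

Things in the scene. Friction and masses are not known exactly. Their poses are not given: they have to be found in the camera images.
- skip: Grey tub with the gear in it, 175 x 100 x 50 mm, on 90 mm wheels that stay put; hinged on their axle. Origin: middle of the axle, 85 mm above the table; x to the open front, y along the axle, z up. Handle: bar 18 mm thick along y, 78 mm free, its middle at x -215, z +50 mm; lifted (5 N) it swings up and forward about the axle, stop at 66 deg, falls back if let go. The gear slides out by 50 deg.
- gear: The worn steel gear in the skip: toothed disc of 60 mm diameter and 22 mm thick with a hub of 34 mm diameter on top, 36 mm high in all, 0.35 kg; it lies flat on the tub floor near the rear wall. Origin: centre of its underside.
- tray (a point): Drain tray fixed to the front of the 40 mm high plywood step, aluminium with a black mat, 200 x 380 mm outside, walls 40 mm high and 4 mm thick. The point is the centre of its inner floor, 5 mm above the table; x points away from the step (short side), y along it, z up. A brass washer already lies in it.
- spare: The other skip, the same in build and size, 160 mm to one side of the first, with a plain bearing ring in it: leave it alone. Origin and axes as for the skip to tip. On both, the bar stands 90 mm behind the tub's rear wall, clear of the step, and may turn between the fingers.
Mind the look-alikes: they are no part of the job. Leave any blue or pink look-alike of the gear alone.

How it is judged:
By the outcome, as a careful person would: the job done as asked, in the order asked, and still so for the second after the job is handed in, with the robot touching nothing.
It also fails if it takes over 45 s, if anything falls off the work surface, if the arm or the gripper's body presses on something with over 40 N, if the wrist force passes 120 N, or if a joint passes its speed limit or range.

ROBOT

A 6-joint arm with a two-finger parallel gripper is mounted at the origin on the work surface. World frame = base frame: x ahead of the robot, y to its left, z up, the work surface at z = 0. Lengths are in m, angles in rad, forces in N, time in s.
With the tool pointing down it reaches from about 0.35 to 0.975 m from the base axis. Payload 4.9 kg.
Tool frame: the origin (TCP) lies at the very end of the fingers, on their centre line; the grasp point (between the pads) lies 19 mm behind it (ctrl.grasp_offset is the distance from the TCP to the grasp point, in m); y points along the fingers, z is the direction in which the jaws open and shut, and the axes are right-handed (so a half turn about y gives the same grasp; the last joint's range is limited). The gripper opens to 85 mm and grips with 20 to 120 N. Pads are 22 mm wide; open, the fingers measure 114 mm over their backs; the gripper's body (76 mm by 85 mm) begins 54 mm behind the grasp point. The pads swing forward as they close: fully open they stand 13 mm farther back than shut.
Start: joints at [1.152, 0.053, 1.613, -0, 1.476, -0.119], TCP at [0.185, 0.597, 0.231] pointing down, gripper open.
Joint ranges: [-3.01, 3.01], [-1.01, 2.22], [0.06, 2.58], [-1.02, 4.17], [0.09, 2.62], [-3.14, 3.14]. Speed limits (rad/s): [2.57, 2.57, 3.14, 3.14, 3.14, 3.14].

INTERFACE

Orientations are given as a rotation vector (axis times angle).
In Python, from station import ctrl, eyes, finish_job, find_in, regions_of, pinpoint gives the robot as it stands.
- The arm moves only by the tool play_rows, never from a script. Its argument "moves" is a list of rows, each an object of numbers: "x", "y", "z": the shift along the world's x, y, z in cm; "turn": the turn about the world's z in degrees; "jaw": the finger opening in cm, from 0 to 8.54. A call has 1 to 8 rows; each row shifts and turns the commanded pose from where the row before left it; what a row does not reach is not made up. A row lasts 1/12 s, in which the tool goes at most 41.7 mm and 7.16 degrees, less where a joint would pass 70% of its speed; a pose out of reach is approached as far as the arm can. A call is refused whole if a number of a shift passes 4.17 or a number of a turn 7.16, either way. A call with a gripper value outside its range is refused whole. The fingers move at their own pace and stop on an object; "squeeze" is the grip in N (left out, the last holds). Time passes only in rows, so rows that do not move let the fingers close. It gives the time, the measured TCP pose, the force and the opening at its end, in the units of the state.
- ctrl.get_obs(): the state, without advancing time (a new reading comes with each control period).
- eyes.get_image(name): name is "side" or "top" or "wrist"; returns a dict with "img" (420x560x3 uint8, red, green, blue), "camera_matrix" (3x3 intrinsics, pixels), "cam_to_world" (4x4, takes a point from camera to world coordinates). Camera axes: x right, y up, looking along -z (the intrinsics and any distortion apply to the point x, -y, -z); pixel columns grow to the right and rows downward; lengths in m; the calibration is good to about 2 mm. A picture is of the moment at which its call begins. There is no depth.
- finish_job(): hands the job in, once; it reports no verdict.
Trained networks look in the newest picture that a camera, given by its name, has taken for a name from the list of things; names that differ only in an ending like _2 or _b are one class to them, and where a whole thing is asked for, a point or a joint stands for the part that bears it (a point fixed in the world has none). Each returns a list of dicts, best first, with "score" (0 to 1); they miss things now and then, are a little off and sometimes report something else, mostly with a low value. They report only what shows in the picture. A call takes as long as a camera call. They do not tell look-alikes from the thing itself.
- find_in(camera, query): "point" ([column, row] in pixels, amid what is visible of it).
- regions_of(camera, query): "pixels" (420x560 bool, what is visible of it) and "point" ([column, row] in pixels, amid what is visible of it).
- pinpoint(camera, query): "point" ([column, row] in pixels: a listed point, or the origin of a listed thing).
The state is a dict: "t": time; "q": joint angles; "dq": joint speeds; "effort": joint torques, N m; "tool_pos": TCP position; "tool_rot": TCP orientation; "contact_force": force on the tool from outside, world axes, zero at the start; "wrist_torque": the same for the moment, N m; "opening": finger opening in m.
Only numpy, scipy, OpenCV 4.12 (cv2) and the standard library are available. Lean on these libraries where they do the work, as an engineer would, in place of code of your own. Each camera call takes 0.05 s, during which the arm holds its last target.

## Working session

There is one attempt and no reset: what is moved stays moved. The work goes in short steps, Python scripts to look and compute and a tool call to move; the robot and the scene stay as the last step left them, time stands still between calls to the robot, and variables do not carry over. Pictures are saved under pics/ and viewed, and the job is handed in when it is done.

Besides the shell and the picture viewer there is one more tool, called after ">>>" by a JSON object that holds its "name" and its "arguments". play_rows: Moves the arm, as the interface text tells. Its arguments: {"type":"object","properties":{"moves":{"type":"array"},"squeeze":{"type":"number"}},"required":["moves"]}

```bash
ls; mkdir -p pics
cat > h.py <<'E'
import numpy as np, cv2
from station import ctrl, eyes, finish_job, find_in, regions_of, pinpoint
def snap(n,f):
    d=eyes.get_image(n); cv2.imwrite('pics/'+f,d['img'][:,:,::-1]); return d
def ray(d,p):
    K=np.array(d['camera_matrix']);T=np.array(d['cam_to_world'])
    u=np.linalg.solve(K,[p[0],p[1],1.]);v=T[:3,:3]@np.array([u[0],-u[1],-u[2]]);return T[:3,3],v
def atz(d,p,z):
    o,v=ray(d,p);return o+v*(z-o[2])/v[2]
def proj(d,P):
    T=np.linalg.inv(np.array(d['cam_to_world']));c=T[:3,:3]@np.array(P)+T[:3,3]
    u=np.array(d['camera_matrix'])@np.array([c[0],-c[1],-c[2]]);return u[:2]/u[2]
E
python3 - <<'E'
from h import *
for n in ['side','top','wrist']:
    d=snap(n,n+'1.png'); print(n,d.keys(),np.round(d['cam_to_world'],3).tolist())
    for q in ['skip','gear','tray','spare']:
        print(q,[(np.round(r['point']).tolist(),round(r['score'],2)) for r in pinpoint(n,q)][:4],[(np.round(r['point']).tolist(),round(r['score'],2), np.round(atz(d,r['point'],0.085),3).tolist()) for r in find_in(n,q)][:4])
o=ctrl.get_obs();print(o,ctrl.grasp_offset)
E
```

```text
pics
side dict_keys(['img', 'camera_matrix', 'cam_to_world']) [[0.93, 0.23, -0.286, 0.315], [-0.366, 0.626, -0.689, -0.669], [0.02, 0.745, 0.666, 0.775], [0.0, 0.0, 0.0, 1.0]]
skip [([276.0, 186.0], 0.77), ([218.0, 189.0], 0.31)] [([301.0, 198.0], 0.77, [0.676, 0.052, 0.085])]
gear [([382.0, 279.0], 0.93), ([295.0, 340.0], 0.92), ([292.0, 202.0], 0.7)] [([293.0, 189.0], 0.95, [0.67, 0.082, 0.085]), ([388.0, 277.0], 0.74, [0.73, -0.183, 0.085]), ([296.0, 338.0], 0.56, [0.537, -0.239, 0.085])]
tray [([219.0, 188.0], 0.65)] [([212.0, 244.0], 0.92, [0.477, -0.007, 0.085]), ([292.0, 188.0], 0.73, [0.671, 0.086, 0.085])]
spare [([202.0, 206.0], 0.84)] [([221.0, 220.0], 0.8, [0.51, 0.046, 0.085])]
top dict_keys(['img', 'camera_matrix', 'cam_to_world']) [[-0.03, 0.997, -0.066, 0.58], [-0.999, -0.033, -0.035, 0.054], [-0.037, 0.065, 0.997, 0.857], [0.0, 0.0, 0.0, 1.0]]
skip [([255.0, 202.0], 0.88)] [([286.0, 193.0], 0.61, [0.664, 0.06, 0.085]), ([309.0, 201.0], 0.51, [0.65, 0.022, 0.085])]
gear [([307.0, 199.0], 0.92), ([431.0, 250.0], 0.88), ([390.0, 135.0], 0.61)] [([309.0, 200.0], 0.68, [0
[... 485 characters left out ...]
0, 408.0], 0.64, [0.342, 0.326, 0.085])]
spare [] []
{'t': 1.35, 'q': array([ 1.15202668e+00,  5.27300704e-02,  1.61287582e+00,  3.16312761e-05,
        1.47603803e+00, -1.19020920e-01]), 'dq': array([ 0.00042436, -0.00136158,  0.00162006,  0.00069913,  0.00012205,
        0.00012758]), 'effort': array([ 1.95479038e-04, -3.93681121e+01, -3.70450830e+01, -1.42519229e-04,
        5.81545173e-04, -1.36898269e-06]), 'tool_pos': array([0.1845463 , 0.59711392, 0.23129938]), 'tool_rot': array([-1.55800348,  0.23530114, -0.23523185]), 'contact_force': array([ 1.16199594, -0.25602861,  0.75443682]), 'wrist_torque': array([-0.02146381,  0.00199773, -0.0194279 ]), 'opening': 0.08547516785915989} 0.0187
```

View pics/top1.png

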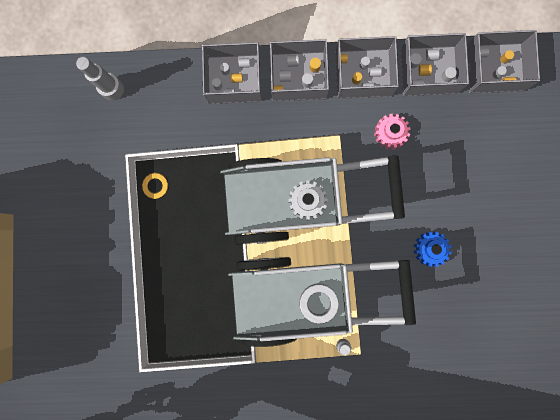

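View pics/side1.png

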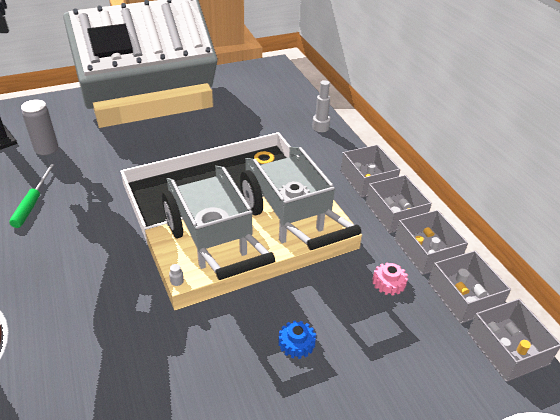

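Run:
```python
from h import *
from scipy.spatial.transform import Rotation as R
t=eyes.get_image('top');s=eyes.get_image('side')
def tri(a,b):
    o1,v1=ray(t,a);o2,v2=ray(s,b);A=np.c_[v1,-v2];x=np.linalg.lstsq(A,o2-o1,rcond=None)[0];p,q=o1+x[0]*v1,o2+x[1]*v2;return (p+q)/2,np.linalg.norm(p-q)
print('barends',tri((393,157),(355,233)),tri((401,217),(310,244)))
for n,d in (('top',t),('side',s)):
    img=cv2.cvtColor(d['img'],cv2.COLOR_RGB2BGR)
    for r in (regions_of(n,'skip')+regions_of(n,'spare'))[:4]:
        m=r['pixels'].astype(np.uint8);print(n,r['score'],r['point'],cv2.boundingRect(m))
# edges at z guess
a=atz(t,(393,157),.142);b=atz(t,(401,217),.142);print(a,b)
o=ctrl.get_obs();print(R.from_rotvec(o['tool_rot']).as_matrix().round(3))
c=img=t['img'][130:250,300:440];cv2.imwrite('pics/t2.png',cv2.resize(c,None,fx=5,fy=5)[:,:,::-1])
c=s['img'][200:280,240:380];cv2.imwrite('pics/s2.png',cv2.resize(c,None,fx=5,fy=5)[:,:,::-1])
```

```text
barends (array([ 0.70646232, -0.10734531,  0.1268928 ]), np.float64(0.007191238642319795)) (array([ 0.61506347, -0.11384624,  0.13803895]), np.float64(0.0010290593008110893))
top 0.88 [282.5, 192.8] (222, 156, 182, 79)
top 0.62 [298.7, 300.1] (229, 260, 186, 81)
side 0.95 [302.1, 198.2] (245, 147, 116, 103)
side 0.86 [219.8, 222.9] (167, 166, 108, 114)
[ 0.7071824  -0.10541791  0.142     ] [ 0.61534684 -0.11311566  0.142     ]
[[ 0.955 -0.     0.295]
 [-0.295 -0.     0.955]
 [-0.    -1.    -0.   ]]
```

View pics/t2.png

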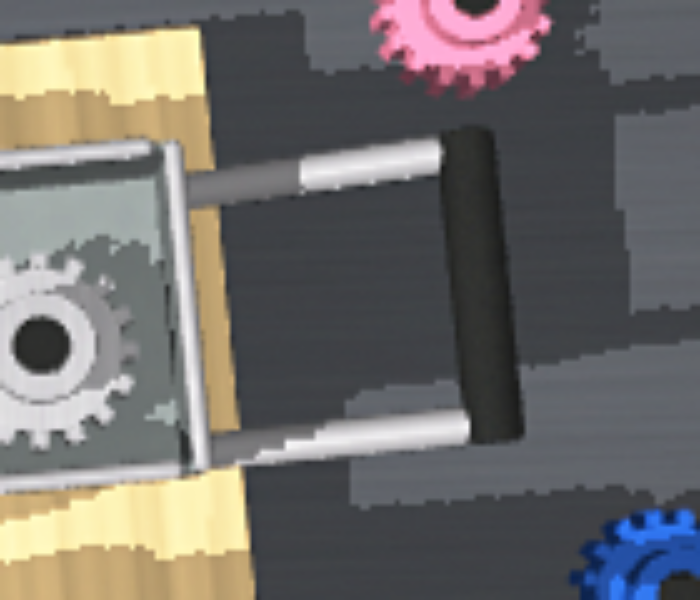

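View pics/s2.png

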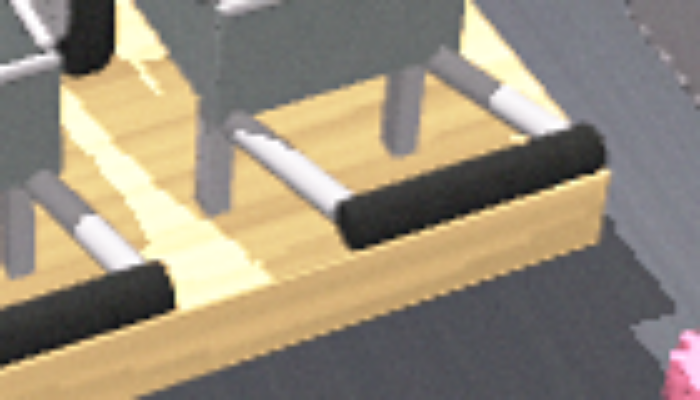

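Run:
```python
from h import *
t=eyes.get_image('top');s=eyes.get_image('side')
for pts,d in (([(393.6,156),(399.2,217.6)],t),([(359,229.4),(311,244.6)],s)):
    P=[atz(d,p,.135) for p in pts];print(np.round(P,4).tolist(),np.round((P[0]+P[1])/2,4), np.linalg.norm(P[0]-P[1]),np.degrees(np.arctan2(*(P[0]-P[1])[[1,0]])))
for n,d in(('top',t),('side',s)):
  for r in pinpoint(n,'skip')[:1]+pinpoint(n,'spare')[:1]: print(n,r['score'],atz(d,r['point'],.085))
  r=pinpoint(n,'tray')[:1]; print(atz(d,r[0]['point'],.005) if r else None)
# step edge rear
for p in [(340.5,136),(360,353)]: print('step',atz(t,p,.04))
```

```text
[[0.7099, -0.108, 0.135], [0.6149, -0.112, 0.135]] [ 0.6624 -0.11    0.135 ] 0.0951648770274485 2.4241666164552185
[[0.7083, -0.1085, 0.135], [0.617, -0.1129, 0.135]] [ 0.6627 -0.1107  0.135 ] 0.09149649894909737 2.769739474320358
top 0.86 [0.65143753 0.10788915 0.085     ]
top 0.83 [0.4920014  0.09488787 0.085     ]
[0.5634096  0.22949007 0.005     ]
side 0.7 [0.64897266 0.10200459 0.085     ]
side 0.6 [0.48561077 0.09511468 0.085     ]
None
step [ 0.76587593 -0.038781    0.04      ]
step [ 0.39147074 -0.05698381  0.04      ]
```

>>> {"name": "play_rows", "arguments": {"moves": [{"x": 1.5, "y": -2.5, "z": 0.5, "turn": 1, "jaw": 5.5}, {"x": 2, "y": -3, "z": 0.5, "turn": 1}, {"x": 2, "y": -3, "z": 0.5, "turn": 1}, {"x": 2, "y": -3, "z": 0.5, "turn": 1}, {"x": 2, "y": -3, "turn": 1}, {"x": 2, "y": -3, "turn": 1}, {"x": 2, "y": -3, "turn": 1}, {"x": 2, "y": -3, "turn": 1}], "squeeze": 30}}

```text
invalid input
```

>>> {"name": "play_rows", "arguments": {"moves": [{"x": 2, "y": -3, "turn": 1}, {"x": 2, "y": -3, "turn": 1}, {"x": 2, "y": -3, "turn": 1}, {"x": 2, "y": -3, "turn": 1}, {"x": 2, "y": -3, "turn": 1}, {"x": 2, "y": -3, "turn": 1}, {"x": 2, "y": -3, "turn": 1}, {"x": 2, "y": -3, "turn": 1}]}}

```text
invalid input
```

>>> {"name": "play_rows", "arguments": {"moves": [{"x": 2, "y": -3, "turn": 1}, {"x": 2, "y": -3, "turn": 1}, {"x": 2, "y": -3, "turn": 1}, {"x": 2, "y": -3, "turn": 1}, {"x": 2, "y": -3}, {"x": 2, "y": -3}, {"x": 1.5, "y": -2.5}, {}]}}

```text
invalid input
```

```bash
cat > st.py <<'E'
from h import *
from scipy.spatial.transform import Rotation as R
o=ctrl.get_obs();print(o['t'],o['tool_pos'].round(4),o['contact_force'].round(1),o['opening'],o['q'].round(2))
print(R.from_rotvec(o['tool_rot']).as_matrix().round(3))
import sys
for n in sys.argv[2:]: snap(n,n+sys.argv[1]+'.png')
E
python3 st.py 3 wrist top
```

```text
2.05 [0.1846 0.5971 0.2313] [-0.2  1.   0. ] 0.08532764064427979 [ 1.15  0.05  1.61 -0.    1.48 -0.12]
[[ 0.955  0.     0.295]
 [-0.295  0.     0.955]
 [ 0.    -1.     0.   ]]
```

View pics/wrist3.png

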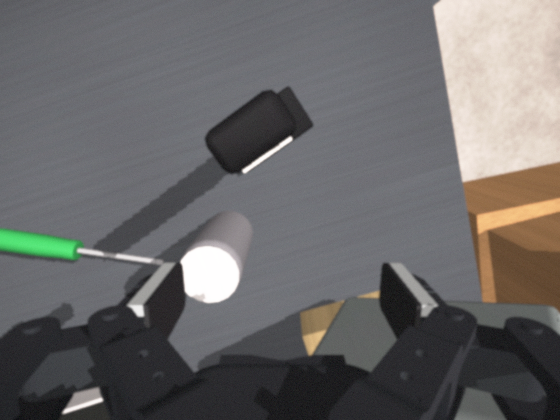

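The move calls were refused, probably because each row needs every key. I'll send full rows.

>>> {"name": "play_rows", "arguments": {"moves": [{"x": 1.5, "y": -2.5, "z": 0.5, "turn": 1, "jaw": 5.5}, {"x": 2, "y": -3, "z": 0.5, "turn": 1, "jaw": 5.5}, {"x": 2, "y": -3, "z": 0.5, "turn": 1, "jaw": 5.5}, {"x": 2, "y": -3, "z": 0.5, "turn": 1, "jaw": 5.5}, {"x": 2, "y": -3, "z": 0, "turn": 1, "jaw": 5.5}, {"x": 2, "y": -3, "z": 0, "turn": 1, "jaw": 5.5}, {"x": 2, "y": -3, "z": 0, "turn": 1, "jaw": 5.5}, {"x": 2, "y": -3, "z": 0, "turn": 1, "jaw": 5.5}], "squeeze": 30}}

```text
t: 2.82
tool_pos: [0.3402, 0.3606, 0.2516]
tool_rot: [-1.567, 0.124, -0.125]
contact_force: [0.4, 0.5, -0.1]
opening: 0.0549
```

>>> {"name": "play_rows", "arguments": {"moves": [{"x": 2, "y": -3, "z": 0, "turn": 1, "jaw": 5.5}, {"x": 2, "y": -3, "z": 0, "turn": 1, "jaw": 5.5}, {"x": 2, "y": -3, "z": 0, "turn": 1, "jaw": 5.5}, {"x": 2, "y": -3, "z": 0, "turn": 1, "jaw": 5.5}, {"x": 2, "y": -3, "z": 0, "turn": 1, "jaw": 5.5}, {"x": 2, "y": -3, "z": 0, "turn": 1, "jaw": 5.5}, {"x": 2, "y": -3, "z": 0, "turn": 1, "jaw": 5.5}, {"x": 2, "y": -3, "z": 0, "turn": 1, "jaw": 5.5}]}}

```text
t: 3.48
tool_pos: [0.5003, 0.1204, 0.2516]
tool_rot: [-1.571, 0.015, -0.016]
contact_force: [0.7, 0.4, -1.4]
opening: 0.0551
```

>>> {"name": "play_rows", "arguments": {"moves": [{"x": 2, "y": -3, "z": 0, "turn": 1, "jaw": 5.5}, {"x": 2, "y": -3, "z": 0, "turn": 1, "jaw": 5.5}, {"x": 2, "y": -3, "z": 0, "turn": 1, "jaw": 5.5}, {"x": 2, "y": -3, "z": 0, "turn": 1, "jaw": 5.5}, {"x": 2, "y": -3, "z": 0, "turn": 0, "jaw": 5.5}, {"x": 2, "y": -3, "z": 0, "turn": 0, "jaw": 5.5}, {"x": 2, "y": -2.5, "z": 0, "turn": 0, "jaw": 5.5}, {"x": 0, "y": 0, "z": 0, "turn": 0, "jaw": 5.5}]}}

```text
t: 4.15
tool_pos: [0.6415, -0.0876, 0.2505]
tool_rot: [-1.572, -0.035, 0.035]
contact_force: [-1.3, 0.3, 0.6]
opening: 0.0551
```

```bash
python3 st.py 4 wrist top
```

```text
4.15 [ 0.6415 -0.0876  0.2505] [-1.3  0.3  0.6] 0.055112017746084034 [-0.25  0.09  1.54 -0.    1.51 -1.87]
[[ 0.999  0.    -0.045]
 [ 0.045 -0.002  0.999]
 [ 0.    -1.    -0.002]]
```

View pics/wrist4.png

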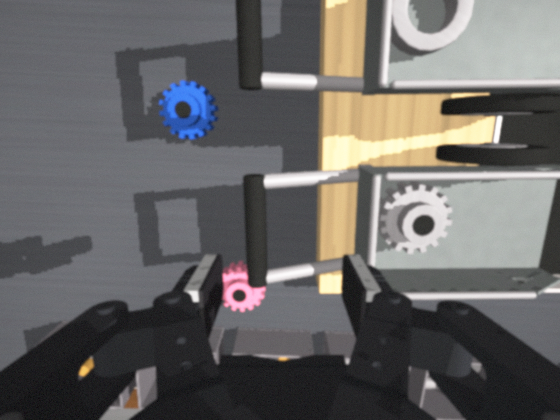

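Run:
```python
from h import *
d=eyes.get_image('wrist')
P=[atz(d,p,.135) for p in [(254.5,176),(258.5,285)]];print(P,(P[0]+P[1])/2,np.degrees(np.arctan2(*(P[1]-P[0])[[1,0]])),np.linalg.norm(P[0]-P[1]))
print(ctrl.get_obs()['tool_pos'])
```

```text
[array([ 0.61221266, -0.10594613,  0.135     ]), array([ 0.70754305, -0.09999236,  0.135     ])] [ 0.65987786 -0.10296925  0.135     ] 3.5737147145073047 0.09551612077052307
[ 0.6393525  -0.08277005  0.25095247]
```

>>> {"name": "play_rows", "arguments": {"moves": [{"x": 1.2, "y": -1.4, "z": 0, "turn": 0.2, "jaw": 5.5}, {"x": 1.1, "y": -1.3, "z": -1, "turn": 0, "jaw": 5.5}, {"x": 0, "y": 0, "z": -2, "turn": 0, "jaw": 5.5}, {"x": 0, "y": 0, "z": -2, "turn": 0, "jaw": 5.5}, {"x": 0, "y": 0, "z": -2, "turn": 0, "jaw": 5.5}, {"x": 0, "y": 0, "z": 0, "turn": 0, "jaw": 5.5}]}}

```text
t: 4.8
tool_pos: [0.6594, -0.1076, 0.1761]
tool_rot: [-1.568, -0.036, 0.049]
contact_force: [-0.7, 0.7, -2.0]
opening: 0.0555
```

```bash
python3 st.py 5 wrist side
```

```text
4.8 [ 0.6594 -0.1076  0.1761] [-0.7  0.7 -2. ] 0.05547440023012684 [-0.27  0.19  1.55  0.    1.4  -1.9 ]
[[ 0.998 -0.008 -0.054]
 [ 0.054  0.003  0.999]
 [-0.008 -1.     0.003]]
```

View pics/wrist5.png

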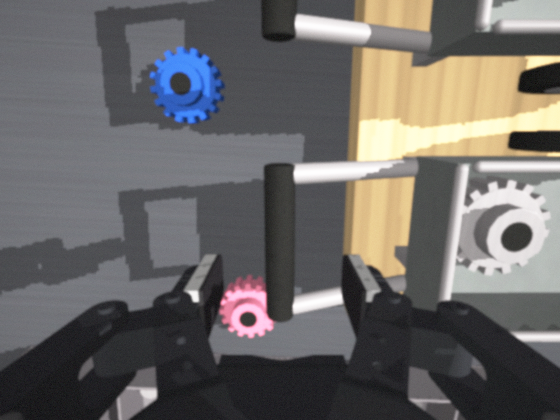

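View pics/side5.png

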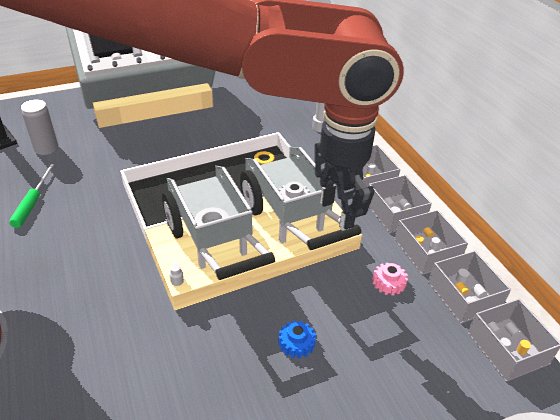

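Run:
```python
from h import *
d=eyes.get_image('wrist');g=cv2.cvtColor(d['img'],cv2.COLOR_RGB2BGR);cv2.imwrite('pics/w6.png',g)
o=ctrl.get_obs()
print(o['tool_pos'])
P=[atz(d,p,.135) for p in [(279.5,167),(280.5,315)]];print(P,(P[0]+P[1])/2)
print(proj(d,[.662,-.11,.135]),proj(d,o['tool_pos']))
```

```text
[ 0.66269865 -0.10898258  0.18260566]
[array([ 0.6179448 , -0.11127504,  0.135     ]), array([ 0.71422834, -0.1055825 ,  0.135     ])] [ 0.66608657 -0.10842877  0.135     ]
[277.82087488 239.19155819] [278.61986142 274.22682653]
```

View pics/w6.png

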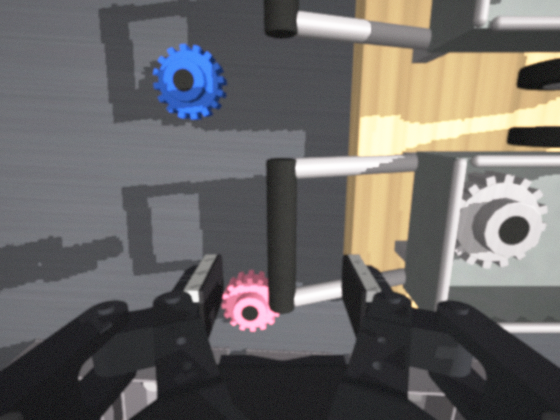

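>>> {"name": "play_rows", "arguments": {"moves": [{"x": 0, "y": 0, "z": -2, "turn": 0, "jaw": 5.5}, {"x": 0, "y": 0, "z": -2, "turn": 0, "jaw": 5.5}, {"x": 0, "y": 0, "z": -1.5, "turn": 0, "jaw": 5.5}, {"x": 0, "y": 0, "z": -1, "turn": 0, "jaw": 5.5}, {"x": 0, "y": 0, "z": 0, "turn": 0, "jaw": 5.5}, {"x": 0, "y": 0, "z": 0, "turn": 0, "jaw": 3}, {"x": 0, "y": 0, "z": 0, "turn": 0, "jaw": 3}, {"x": 0, "y": 0, "z": 0, "turn": 0, "jaw": 3}]}}

```text
t: 5.62
tool_pos: [0.6636, -0.1102, 0.1181]
tool_rot: [-1.571, -0.044, 0.039]
contact_force: [-0.1, 1.3, 0.1]
opening: 0.0296
```

>>> {"name": "play_rows", "arguments": {"moves": [{"x": 0, "y": 0, "z": 0, "turn": 0, "jaw": 2.2}, {"x": 0, "y": 0, "z": 0, "turn": 0, "jaw": 1.5}, {"x": 0, "y": 0, "z": 0, "turn": 0, "jaw": 1.5}, {"x": 0, "y": 0, "z": 0, "turn": 0, "jaw": 1.5}, {"x": 0, "y": 0, "z": 0, "turn": 0, "jaw": 1.5}]}}

```text
t: 6.03
tool_pos: [0.6633, -0.1089, 0.1178]
tool_rot: [-1.569, -0.043, 0.04]
contact_force: [-1.5, 6.3, 5.0]
opening: 0.0172
```

```bash
python3 st.py 7 wrist side
```

```text
6.0333 [ 0.6633 -0.1089  0.1178] [-1.5  6.3  5. ] 0.017166799093508017 [-0.27  0.25  1.59  0.    1.3  -1.9 ]
[[ 0.999  0.002 -0.053]
 [ 0.053  0.002  0.999]
 [ 0.002 -1.     0.001]]
```

View pics/wrist7.png

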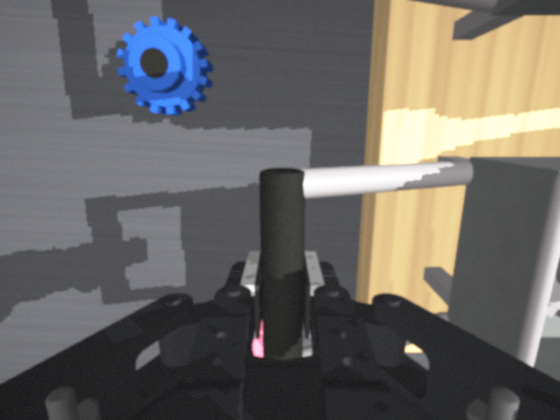

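View pics/side7.png

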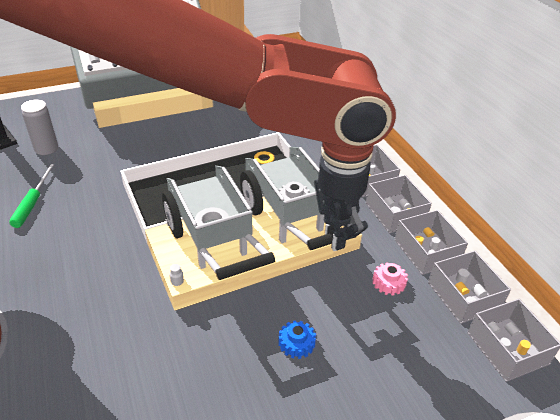

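Run:
```python
import numpy as np
r=np.hypot(.215,.05);a0=np.arctan2(.05,.215)
th=np.radians(np.r_[0,1,np.arange(3,57,2.5),56]);a=a0+th
f=100*(.215-r*np.cos(a));u=100*(r*np.sin(a)-.05);ps=np.radians(2.8)
X=np.round(np.c_[-np.sin(ps)*f,np.cos(ps)*f,u],1)
for t,d,c in zip(np.degrees(th)[1:],np.diff(X,axis=0),X[1:]):print(round(t,1),d.round(1),c)
```

```text
1.0 [0.  0.1 0.4] [-0.   0.1  0.4]
3.0 [0.  0.2 0.7] [-0.   0.3  1.1]
5.5 [0.  0.3 0.9] [-0.   0.6  2. ]
8.0 [0.  0.3 0.9] [-0.   0.9  2.9]
10.5 [-0.1  0.4  0.9] [-0.1  1.3  3.8]
13.0 [0.  0.4 0.9] [-0.1  1.7  4.7]
15.5 [0.  0.4 0.9] [-0.1  2.1  5.6]
18.0 [0.  0.5 0.8] [-0.1  2.6  6.4]
20.5 [-0.1  0.5  0.8] [-0.2  3.1  7.2]
23.0 [0.  0.6 0.8] [-0.2  3.7  8. ]
25.5 [0.  0.5 0.8] [-0.2  4.2  8.8]
28.0 [0.  0.7 0.7] [-0.2  4.9  9.5]
30.5 [-0.1  0.6  0.7] [-0.3  5.5 10.2]
33.0 [0.  0.7 0.7] [-0.3  6.2 10.9]
35.5 [0.  0.7 0.7] [-0.3  6.9 11.6]
38.0 [-0.1  0.7  0.6] [-0.4  7.6 12.2]
40.5 [0.  0.8 0.6] [-0.4  8.4 12.8]
43.0 [0.  0.8 0.5] [-0.4  9.2 13.3]
45.5 [-0.1  0.8  0.5] [-0.5 10.  13.8]
48.0 [0.  0.8 0.5] [-0.5 10.8 14.3]
50.5 [-0.1  0.9  0.5] [-0.6 11.7 14.8]
53.0 [0.  0.8 0.4] [-0.6 12.5 15.2]
55.5 [-0.1  0.9  0.4] [-0.7 13.4 15.6]
56.0 [0.  0.2 0. ] [-0.7 13.6 15.6]
```

>>> {"name": "play_rows", "arguments": {"moves": [{"x": 0, "y": 0.1, "z": 0.4, "turn": 0, "jaw": 1.5}, {"x": 0, "y": 0.2, "z": 0.7, "turn": 0, "jaw": 1.5}, {"x": 0, "y": 0.3, "z": 0.9, "turn": 0, "jaw": 1.5}, {"x": 0, "y": 0.3, "z": 0.9, "turn": 0, "jaw": 1.5}, {"x": -0.1, "y": 0.4, "z": 0.9, "turn": 0, "jaw": 1.5}, {"x": 0, "y": 0.4, "z": 0.9, "turn": 0, "jaw": 1.5}, {"x": 0, "y": 0.4, "z": 0.9, "turn": 0, "jaw": 1.5}, {"x": 0, "y": 0.5, "z": 0.8, "turn": 0, "jaw": 1.5}]}}

```text
t: 6.8
tool_pos: [0.6619, -0.0853, 0.1802]
tool_rot: [-1.574, -0.042, 0.041]
contact_force: [4.0, -4.4, -4.1]
opening: 0.0172
```

```bash
python3 st.py 8 side
```

```text
6.8 [ 0.6619 -0.0853  0.1802] [ 4.  -4.4 -4.1] 0.017188287812837145 [-0.24  0.18  1.56 -0.    1.4  -1.86]
[[ 0.999  0.001 -0.052]
 [ 0.052 -0.004  0.999]
 [ 0.001 -1.    -0.004]]
```

View pics/side8.png

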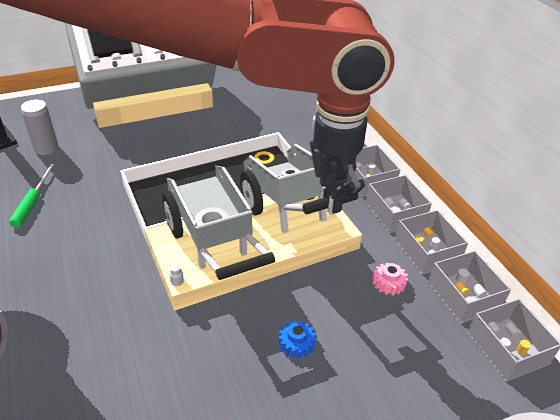

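The side view shows the gear skip tilting at about 18°, with the bar held near (320,207). The forces are small, so I'll continue along the arc.

>>> {"name": "play_rows", "arguments": {"moves": [{"x": -0.1, "y": 0.5, "z": 0.8, "turn": 0, "jaw": 1.5}, {"x": 0, "y": 0.6, "z": 0.8, "turn": 0, "jaw": 1.5}, {"x": 0, "y": 0.5, "z": 0.8, "turn": 0, "jaw": 1.5}, {"x": 0, "y": 0.7, "z": 0.7, "turn": 0, "jaw": 1.5}, {"x": -0.1, "y": 0.6, "z": 0.7, "turn": 0, "jaw": 1.5}, {"x": 0, "y": 0.7, "z": 0.7, "turn": 0, "jaw": 1.5}, {"x": 0, "y": 0.7, "z": 0.7, "turn": 0, "jaw": 1.5}, {"x": -0.1, "y": 0.7, "z": 0.6, "turn": 0, "jaw": 1.5}]}}

```text
t: 7.52
tool_pos: [0.6593, -0.0375, 0.2408]
tool_rot: [-1.579, -0.042, 0.038]
contact_force: [3.6, -9.3, 4.6]
opening: 0.0172
```

```bash
python3 st.py 9 side
```

```text
7.5167 [ 0.6593 -0.0375  0.2408] [ 3.6 -9.3  4.6] 0.01719026244445751 [-0.17  0.13  1.52 -0.01  1.49 -1.79]
[[ 0.999  0.003 -0.051]
 [ 0.051 -0.008  0.999]
 [ 0.003 -1.    -0.008]]
```

View pics/side9.png

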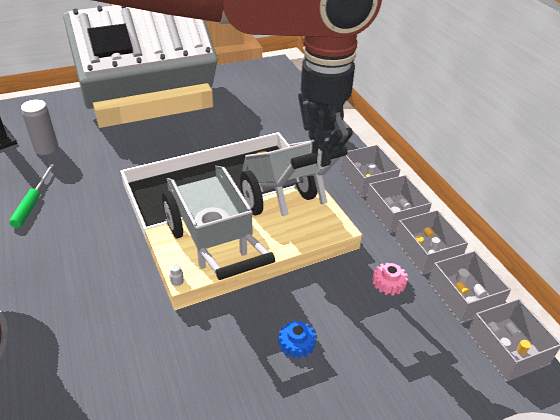

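The gear skip is at about 38° and still held, and the spare hasn't moved. I'll keep lifting.

>>> {"name": "play_rows", "arguments": {"moves": [{"x": 0, "y": 0.8, "z": 0.6, "turn": 0, "jaw": 1.5}, {"x": 0, "y": 0.8, "z": 0.5, "turn": 0, "jaw": 1.5}, {"x": -0.1, "y": 0.8, "z": 0.5, "turn": 0, "jaw": 1.5}, {"x": 0, "y": 0.8, "z": 0.5, "turn": 0, "jaw": 1.5}, {"x": -0.1, "y": 0.9, "z": 0.5, "turn": 0, "jaw": 1.5}, {"x": 0, "y": 0.8, "z": 0.4, "turn": 0, "jaw": 1.5}, {"x": -0.1, "y": 0.9, "z": 0.4, "turn": 0, "jaw": 1.5}, {"x": 0, "y": 0, "z": 0, "turn": 0, "jaw": 1.5}]}}

```text
t: 8.23
tool_pos: [0.6562, 0.0225, 0.2774]
tool_rot: [-1.576, -0.044, 0.038]
contact_force: [-2.7, -6.0, 9.2]
opening: 0.017
```

>>> {"name": "play_rows", "arguments": {"moves": [{"x": 0, "y": 0, "z": 0, "turn": 0, "jaw": 1.5}, {"x": 0, "y": 0, "z": 0, "turn": 0, "jaw": 1.5}, {"x": 0, "y": 0, "z": 0, "turn": 0, "jaw": 1.5}, {"x": 0, "y": 0, "z": 0, "turn": 0, "jaw": 1.5}, {"x": 0, "y": 0, "z": 0, "turn": 0, "jaw": 1.5}, {"x": 0, "y": 0, "z": 0, "turn": 0, "jaw": 1.5}]}}

```text
t: 8.73
tool_pos: [0.6562, 0.0213, 0.2768]
tool_rot: [-1.576, -0.043, 0.037]
contact_force: [-3.1, -7.5, 9.7]
opening: 0.017
```

```bash
python3 st.py 10 side top
```

```text
8.7333 [0.6562 0.0213 0.2768] [-3.1 -7.5  9.7] 0.016978312075415163 [-0.08  0.1   1.49 -0.01  1.55 -1.7 ]
[[ 0.999  0.004 -0.051]
 [ 0.051 -0.006  0.999]
 [ 0.004 -1.    -0.006]]
```

View pics/side10.png

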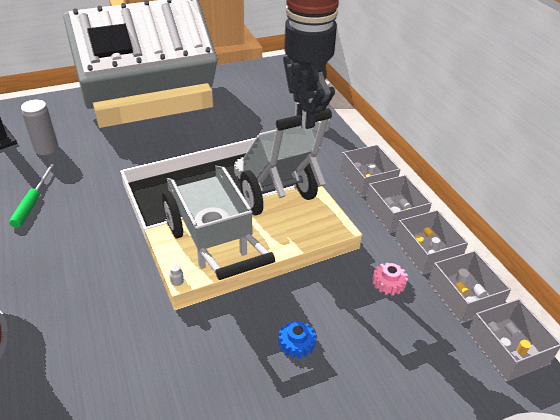

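View pics/top10.png

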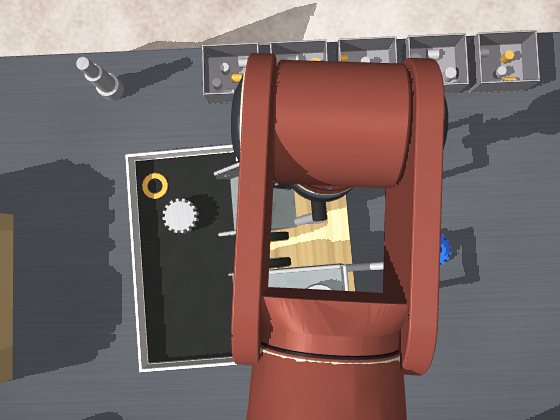

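The top view shows the gear in the tray at (180,216), next to the washer, and the tub is empty. Now I'll lower it by reversing the arc.

>>> {"name": "play_rows", "arguments": {"moves": [{"x": 0.1, "y": -0.9, "z": -0.4, "turn": 0, "jaw": 1.5}, {"x": 0, "y": -0.8, "z": -0.4, "turn": 0, "jaw": 1.5}, {"x": 0.1, "y": -0.9, "z": -0.5, "turn": 0, "jaw": 1.5}, {"x": 0, "y": -0.8, "z": -0.5, "turn": 0, "jaw": 1.5}, {"x": 0.1, "y": -0.8, "z": -0.5, "turn": 0, "jaw": 1.5}, {"x": 0, "y": -0.8, "z": -0.5, "turn": 0, "jaw": 1.5}, {"x": 0, "y": -0.8, "z": -0.6, "turn": 0, "jaw": 1.5}, {"x": 0.1, "y": -0.7, "z": -0.6, "turn": 0, "jaw": 1.5}]}}

```text
t: 9.5
tool_pos: [0.6597, -0.0426, 0.2335]
tool_rot: [-1.573, -0.042, 0.04]
contact_force: [-2.9, -5.9, 6.8]
opening: 0.0164
```

>>> {"name": "play_rows", "arguments": {"moves": [{"x": 0, "y": -0.7, "z": -0.7, "turn": 0, "jaw": 1.5}, {"x": 0, "y": -0.7, "z": -0.7, "turn": 0, "jaw": 1.5}, {"x": 0.1, "y": -0.6, "z": -0.7, "turn": 0, "jaw": 1.5}, {"x": 0, "y": -0.7, "z": -0.7, "turn": 0, "jaw": 1.5}, {"x": 0, "y": -0.5, "z": -0.8, "turn": 0, "jaw": 1.5}, {"x": 0, "y": -0.6, "z": -0.8, "turn": 0, "jaw": 1.5}, {"x": 0.1, "y": -0.5, "z": -0.8, "turn": 0, "jaw": 1.5}, {"x": 0, "y": -0.5, "z": -0.8, "turn": 0, "jaw": 1.5}]}}

```text
t: 10.17
tool_pos: [0.6622, -0.0888, 0.1711]
tool_rot: [-1.569, -0.043, 0.04]
contact_force: [7.3, -0.2, -0.8]
opening: 0.0169
```

>>> {"name": "play_rows", "arguments": {"moves": [{"x": 0, "y": -0.4, "z": -0.9, "turn": 0, "jaw": 1.5}, {"x": 0, "y": -0.4, "z": -0.9, "turn": 0, "jaw": 1.5}, {"x": 0.1, "y": -0.4, "z": -0.9, "turn": 0, "jaw": 1.5}, {"x": 0, "y": -0.3, "z": -0.9, "turn": 0, "jaw": 1.5}, {"x": 0, "y": -0.1, "z": -0.4, "turn": 0, "jaw": 1.5}, {"x": 0, "y": -0.1, "z": -0.4, "turn": 0, "jaw": 1.5}, {"x": 0, "y": 0, "z": 0, "turn": 0, "jaw": 1.5}]}}

```text
t: 10.75
tool_pos: [0.663, -0.106, 0.1266]
tool_rot: [-1.57, -0.042, 0.041]
contact_force: [6.1, -2.2, -0.8]
opening: 0.0167
```

```bash
python3 st.py 11 side
```

```text
10.75 [ 0.663  -0.106   0.1266] [ 6.1 -2.2 -0.8] 0.016699924394248306 [-0.27  0.24  1.59  0.    1.32 -1.89]
[[ 0.999  0.001 -0.053]
 [ 0.053  0.     0.999]
 [ 0.001 -1.     0.   ]]
```

View pics/side11.png

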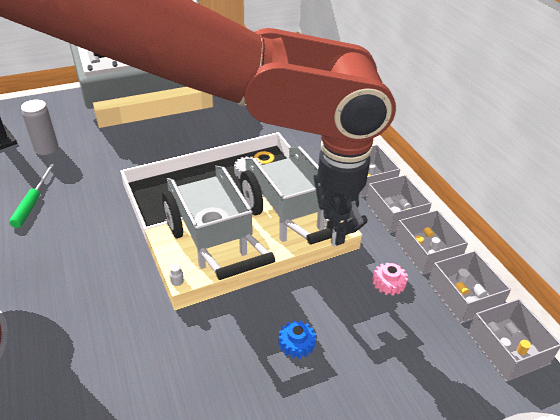

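Nearly down, with about 9 mm left. I'll do the last part slowly and watch the force.

>>> {"name": "play_rows", "arguments": {"moves": [{"x": 0, "y": -0.1, "z": -0.2, "turn": 0, "jaw": 1.5}, {"x": 0, "y": -0.1, "z": -0.2, "turn": 0, "jaw": 1.5}, {"x": 0, "y": 0, "z": -0.2, "turn": 0, "jaw": 1.5}, {"x": 0, "y": 0, "z": -0.2, "turn": 0, "jaw": 1.5}, {"x": 0, "y": 0, "z": -0.1, "turn": 0, "jaw": 1.5}, {"x": 0, "y": 0, "z": 0, "turn": 0, "jaw": 1.5}, {"x": 0, "y": 0, "z": 0, "turn": 0, "jaw": 1.5}]}}

```text
t: 11.38
tool_pos: [0.663, -0.1082, 0.1185]
tool_rot: [-1.571, -0.043, 0.041]
contact_force: [5.4, -2.4, -0.1]
opening: 0.0167
```

>>> {"name": "play_rows", "arguments": {"moves": [{"x": 0, "y": 0, "z": -0.1, "turn": 0, "jaw": 1.5}, {"x": 0, "y": 0, "z": -0.1, "turn": 0, "jaw": 1.5}, {"x": 0, "y": 0, "z": -0.1, "turn": 0, "jaw": 1.5}, {"x": 0, "y": 0, "z": 0, "turn": 0, "jaw": 1.5}, {"x": 0, "y": 0, "z": 0, "turn": 0, "jaw": 1.5}]}}

```text
t: 11.8
tool_pos: [0.6631, -0.1088, 0.116]
tool_rot: [-1.572, -0.043, 0.04]
contact_force: [5.7, -4.5, 0.4]
opening: 0.0173
```

```bash
python3 st.py 12 side wrist; python3 -c "
import cv2
a=cv2.imread('pics/side7.png')[170:270,220:380];b=cv2.imread('pics/side12.png')[170:270,220:380]
cv2.imwrite('pics/c12.png',cv2.resize(cv2.vconcat([a,b]),None,fx=3,fy=3,interpolation=2))"
```

```text
11.8 [ 0.6631 -0.1088  0.116 ] [ 5.7 -4.5  0.4] 0.01729054554602403 [-0.27  0.25  1.59 -0.    1.3  -1.9 ]
[[ 0.999  0.001 -0.053]
 [ 0.053 -0.002  0.999]
 [ 0.001 -1.    -0.002]]
```

View pics/c12.png

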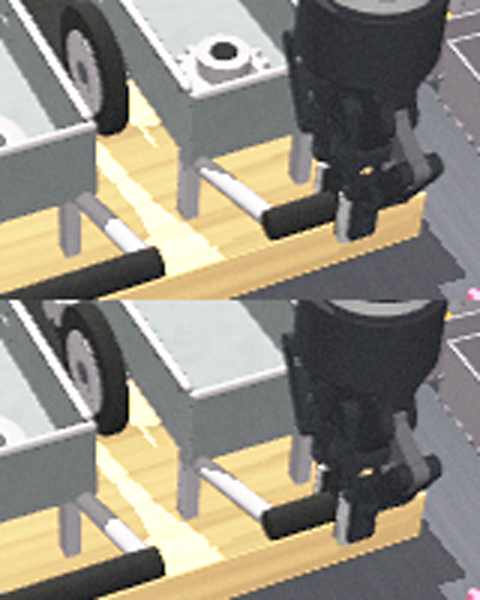

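It looks the same as the rest pose, to within about a pixel. I'll lower a little more to feel for the feet.

>>> {"name": "play_rows", "arguments": {"moves": [{"x": 0, "y": 0, "z": -0.1, "turn": 0, "jaw": 1.5}, {"x": 0, "y": 0, "z": -0.1, "turn": 0, "jaw": 1.5}, {"x": 0, "y": 0, "z": 0, "turn": 0, "jaw": 1.5}, {"x": 0, "y": 0, "z": 0, "turn": 0, "jaw": 1.5}]}}

```text
t: 12.23
tool_pos: [0.6631, -0.1088, 0.1159]
tool_rot: [-1.572, -0.043, 0.041]
contact_force: [0.4, -3.9, 7.6]
opening: 0.0168
```

The TCP stopped descending and the upward force rose to 7.6 N, so the feet are on the step. I'll release slowly, then rise.

>>> {"name": "play_rows", "arguments": {"moves": [{"x": 0, "y": 0, "z": 0.1, "turn": 0, "jaw": 1.7}, {"x": 0, "y": 0, "z": 0, "turn": 0, "jaw": 2}, {"x": 0, "y": 0, "z": 0, "turn": 0, "jaw": 2.6}, {"x": 0, "y": 0, "z": 0, "turn": 0, "jaw": 3.5}, {"x": 0, "y": 0, "z": 0, "turn": 0, "jaw": 5}, {"x": 0, "y": 0, "z": 0, "turn": 0, "jaw": 5.5}, {"x": 0, "y": 0, "z": 0, "turn": 0, "jaw": 5.5}, {"x": 0, "y": 0, "z": 0, "turn": 0, "jaw": 5.5}]}}

```text
t: 12.9
tool_pos: [0.6624, -0.1077, 0.1151]
tool_rot: [-1.57, -0.041, 0.042]
contact_force: [-0.5, -0.1, -0.3]
opening: 0.0551
```

>>> {"name": "play_rows", "arguments": {"moves": [{"x": 0, "y": 0, "z": 1, "turn": 0, "jaw": 5.5}, {"x": 0, "y": 0, "z": 2, "turn": 0, "jaw": 5.5}, {"x": 0, "y": 0, "z": 2.5, "turn": 0, "jaw": 5.5}, {"x": 0, "y": 0, "z": 2.5, "turn": 0, "jaw": 5.5}, {"x": 0, "y": 0, "z": 2.5, "turn": 0, "jaw": 5.5}, {"x": 0, "y": -2, "z": 2.5, "turn": 0, "jaw": 5.5}, {"x": 0, "y": -3, "z": 0, "turn": 0, "jaw": 5.5}, {"x": 0, "y": -3, "z": 0, "turn": 0, "jaw": 5.5}]}}

```text
t: 13.57
tool_pos: [0.664, -0.1885, 0.2502]
tool_rot: [-1.573, -0.048, 0.038]
contact_force: [0.6, -0.2, 0.3]
opening: 0.055
```

>>> {"name": "play_rows", "arguments": {"moves": [{"x": 0, "y": -3, "z": 0, "turn": 0, "jaw": 5.5}, {"x": 0, "y": -3, "z": 0, "turn": 0, "jaw": 5.5}, {"x": 0, "y": -3, "z": 0, "turn": 0, "jaw": 5.5}, {"x": 0, "y": -2, "z": 0, "turn": 0, "jaw": 5.5}, {"x": 0, "y": 0, "z": 0, "turn": 0, "jaw": 5.5}, {"x": 0, "y": 0, "z": 0, "turn": 0, "jaw": 5.5}]}}

```text
t: 14.07
tool_pos: [0.6624, -0.2987, 0.2456]
tool_rot: [-1.57, -0.04, 0.04]
contact_force: [0.6, 0.5, -0.5]
opening: 0.055
```

```bash
python3 st.py 13 side top
python3 - <<'E'
import cv2
for n in ('top','side'):
    a=cv2.imread(f'pics/{n}1.png');b=cv2.imread(f'pics/{n}13.png');cv2.imwrite(f'pics/d{n}.png',cv2.absdiff(a,b))
E
```

```text
14.0667 [ 0.6624 -0.2987  0.2456] [ 0.6  0.5 -0.5] 0.05498569730777022 [-0.53  0.28  1.34  0.    1.53 -2.15]
[[ 0.999  0.    -0.051]
 [ 0.051  0.001  0.999]
 [ 0.    -1.     0.001]]
```

View pics/top13.png

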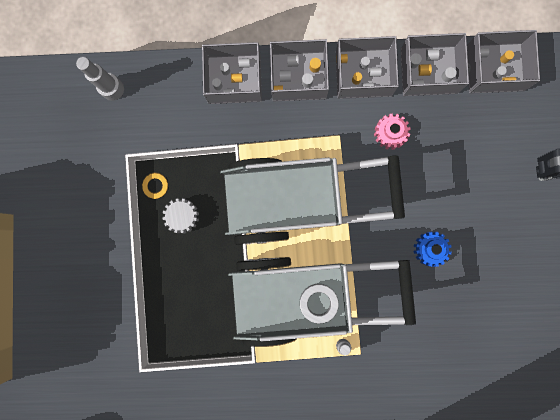

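View pics/side13.png

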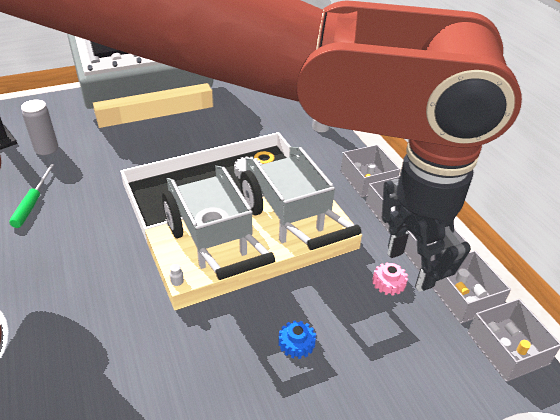

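View pics/dside.png

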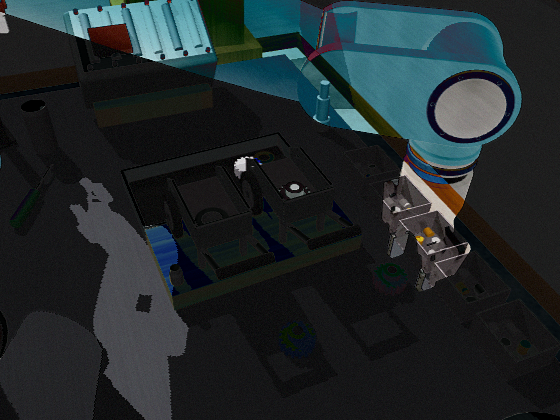

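The difference image shows only the gear moved. It lies in the tray at (180,216) in the top view. Both skips and their bars are back where they started, and the gripper is clear.

```bash
python3 -c "
from station import finish_job
print(finish_job())"
```

```text
the job is handed in; nothing more can be done
None
```

The job is done and handed in at about 14 s, well under the 45 s limit. I gripped the handle bar of the skip with the toothed gear and swung it up about 55° along its arc. The gear slid out into the tray, and I lowered the skip onto its feet, let go and moved the arm clear.

**Last checks:**
- **Pictures:** The top view shows the gear flat in the tray beside the washer and the tub empty. Compared with the first pictures, both skips and their bars look to be in their starting places, and the other skip still holds its bearing ring. The blue and pink look-alikes look unmoved too.
- **Forces:** At the end of the moves, the force on the tool stayed around 12 N or less. It reached 7.6 N upward as the feet touched the step, and was about zero after release.
- **Gear:** The gripper never came near it.

**Glitches, neither with any effect:**
- My first three move calls were refused because their rows left out some values. Nothing moved, and I sent them again in full.
- The bar slid about 2 mm in the grip, so the tool ended that much lower than where it first took hold. I used the contact force and the picture to tell when the skip was down.

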